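# Shut the tool chest and pin its lid with the dowel

### The arm

A 6-joint arm with a two-finger parallel gripper is mounted at the origin on the work surface. World frame = base frame: x ahead of the robot, y to its left, z up, the work surface at z = 0. Lengths are in m, angles in rad, forces in N, time in s.
With the tool pointing down it reaches from about 0.3 to 0.75 m from the base axis. Payload 8.5 kg.
Tool frame: the origin (TCP) lies between the finger pads; the fingertips stand 17 mm ahead of it and the grasp point (between the pads) lies 2 mm behind it; z points along the fingers, y is the direction in which the jaws open and shut (so a half turn about z gives the same grasp; the last joint's range is limited). The gripper opens to 88 mm and grips with 3 to 60 N. Pads are 18 mm wide; open, the fingers measure 123 mm over their backs; the gripper's body (75 mm by 187 mm) begins 45 mm behind the grasp point.
Start: joints at [0.903, 0.381, 1.297, -0, 1.464, -0.215], TCP at [0.241, 0.495, 0.256] pointing down, gripper open.
Joint ranges: [-3.11, 3.11], [-0.89, 2.33], [0.22, 2.48], [-1.42, 4.56], [0.17, 2.85], [-2.88, 2.88]. Speed limits (rad/s): [2.39, 2.39, 3.14, 3.14, 3.14, 3.14].

### API

Orientations are given as a unit quaternion [x, y, z, w].
In Python, from plant import manip gives the robot as it stands.
- The arm moves only by the tool servo_tool, never from a script. Its argument "motion" is one flat list of numbers, 7 for each row, row after row: the finger opening in m, from 0 to 0.0881, then the shift along the tool's x, y, z in m, then the turn, a rotation vector about the tool's x, y, z in degrees. In form: [hand, dx, dy, dz, wx, wy, wz, hand, dx, dy, dz, wx, wy, wz, ...]. A call has 1 to 20 rows; each row is the pose to reach, as a shift and turn from the pose measured when the call began, along the tool's axes at that moment; what a row does not reach only later rows make up. A row lasts 1/8 s, in which the tool goes at most 62.5 mm and 10.7 degrees, less where a joint would pass 70% of its speed; a pose out of reach is approached as far as the arm can. A call with a gripper value outside its range is refused whole. The fingers move at their own pace and stop on an object; "grip_force" is the grip in N (left out, the last holds). Time passes only in rows, so rows that repeat a pose let the fingers close. It gives the time, the measured TCP pose, the force and the opening at its end, in the units of the state.
- manip.observe(): the state, without advancing time (a new reading comes with each control period).
- manip.camera(name): name is "scene" or "side" or "wrist"; returns a dict with "color" (384x512x3 uint8, red, green, blue), "K" (3x3 intrinsics, pixels), "k1" (the pictures are not rectified: a ray, as slopes to the right and down, at radius r is drawn at 1 + k1 r^2 times it, then the intrinsics apply), "pose" (4x4, takes a point from camera to world coordinates). Camera axes: x right, y up, looking along -z (the intrinsics and any distortion apply to the point x, -y, -z); pixel columns grow to the right and rows downward; lengths in m; the calibration is good to about 2 mm. A picture is of the moment at which its call begins. There is no depth.
- manip.close_job(): hands the job in, once; it reports no verdict.
The state is a dict: "time": time; "joint_positions": joint angles; "joint_vel": joint speeds; "tau": joint torques, N m; "eef_pos": TCP position; "tcp_rot": TCP orientation; "contact_force": force on the tool from outside, world axes, zero at the start; "ft_torque": the same for the moment, N m; "grip_width": finger opening in m.
Only numpy, scipy, OpenCV 4.12 (cv2) and the standard library are available. Lean on these libraries where they do the work, as an engineer would, in place of code of your own. Each camera call takes 0.05 s, during which the arm holds its last target. There are 200 camera calls.

### The job

Press the wooden chest's open lid fully shut, then push the dowel along its channel so that its end goes through the steel eye on the deck and on through the eye on the lid, and leave it standing out about 3 cm past the lid's eye. Leave the hinge, drill bit case, screwdriver and tape measure around it where they are.

Things in the scene. Friction and masses are not known exactly. Their poses are not given: they have to be found in the camera images.
- chest: fixed wooden tool chest, 180 mm (x) x 300 mm (y) x 70 mm high. Origin on the desk at mid width, 170 mm from its -y end, 130 mm from its +y end; z up, y the way the dowel slides. Top: fixed deck (70 mm high) from y = -170 to +10 mm, then the hinged lid to +130 mm.
- channel_end (a point): floor centre at the open -y end of the wooden channel on the deck that carries the dowel (chest x = -55, y = -170 mm, 78 mm above the desk). The channel runs along y to the deck eye: floor 8 mm above the deck, inside width 22 mm, outside 30 mm, rails up to 15 mm above the deck. Axes as the chest's.
- deck_eye (a point): centre of the round 26 mm hole in the fixed upright steel plate at the end of the channel (chest x = -55, y = 0 mm, 18 mm above the deck). Plate 48 mm wide, 46 mm high, 10 mm thick along y. Axes as the chest's.
- lid (a joint): the chest's wooden lid, 178 x 118 mm, 12 mm thick, hinged on the chest's +x edge: 0 = shut (its top level with the deck, 70 mm above the desk), grows as the edge nearest the robot rises, to 1.4 rad; hinge axis along chest y at x = +90 mm, height 70 mm. A stiff hinge: it stays where it is left.
- lid_middle (a point): middle of the lid's top face, 90 mm from the hinge axis, 70 mm along chest y; moves with the lid. Axes are the lid's own (the chest's when shut).
- lid_eye (a point): centre of the 26 mm hole in a like steel plate (48 x 46 x 10 mm) standing on the lid, 145 mm from the hinge axis and 32 mm along chest y from the deck eye; with the lid shut it lines up with the deck eye. Axes are the lid's own (the chest's when shut), y through the hole.
- dowel: loose plain wooden dowel, 20 mm thick, 160 mm long, lying in the channel; origin at its centre on its axis, y along it towards the eyes (it may roll about y).
- dowel_tip (a point): centre of the dowel's slightly tapered leading end (+80 mm along its y), which must go through the eyes
- dowel_tail (a point): centre of the dowel's flat rear end (-80 mm along its y), where it can be pushed
- hinge: bystander: flat stainless butt hinge, 80 x 76 x 3 mm with a 10 mm barrel, lying on the chest's deck beside the channel; origin under its centre
- bit_case: bystander: yellow plastic drill bit case, 80 x 110 x 36 mm, on the desk near the deck end of the chest; origin under its centre
- screwdriver: bystander: orange-handled screwdriver, 190 mm, on the desk behind the chest
- tape_measure: bystander: grey tape measure, 35 x 70 x 65 mm, standing on the desk past the lid end of the chest; origin under its centre

How it is judged:
On the way, in this order (a step that is already met when the one before it is completed fails the run):
1. the lid is shut, before the dowel is in the lid's eye (value of joint lid below 0.05 rad), for 0.2 s.
2. the dowel's end stands out past the lid's eye (value of joint lid below 0.05 rad and y of dowel_tip in the frame of lid_eye between 0.015 and 0.06 m and x of dowel_tip in the frame of lid_eye between -0.012 and 0.012 m and x of dowel_tail in the frame of deck_eye between -0.02 and 0.02 m and z of dowel_tip in the frame of lid_eye between -0.012 and 0.012 m and z of dowel_tail in the frame of deck_eye between -0.02 and 0.02 m), for 0.2 s.
At the end, for the whole second after the job is handed in: The lid is shut (under 0.05 rad); the dowel is through both eyes, its end standing 10 to 55 mm out of the far face of the lid's eye plate and within 12 mm of the hole's axis, its rear end behind the deck eye within 20 mm of that axis; the dowel is at rest (all of step 2 and linear speed of dowel below 0.02 m/s); the robot touches nothing.
It fails at once if the hinge, bit case, screwdriver or tape measure is moved by more than 30 mm (distance of any of hinge, bit_case, screwdriver, tape_measure from where it was at the start of the episode above 0.03 m).
It also fails if it takes over 48 s, if anything falls off the work surface, if the arm or the gripper's body presses on something with over 40 N, if the wrist force passes 120 N, or if a joint passes its speed limit or range.

## Working session

There is one attempt and no reset: what is moved stays moved. The work goes in short steps, Python scripts to look and compute and a tool call to move; the robot and the scene stay as the last step left them, time stands still between calls to the robot, and variables do not carry over. Pictures are saved under pics/ and viewed, about 8 in all and at most 12, crops included, and the job is handed in when it is done.

Besides the shell and the picture viewer there is one more tool, called after ">>>" as a command line: name --argument value ..., lists and objects as JSON in quotes. servo_tool: Moves the arm, as the interface text tells. Its arguments: {"type":"object","properties":{"motion":{"type":"array"},"grip_force":{"type":"number"}},"required":["motion"]}

```bash
mkdir -p pics; ls; cat > h.py <<'E'
import numpy as np,cv2,pickle
from plant import manip
def snap(n,tag):
    c=manip.camera(n); pickle.dump(c,open(f'pics/{tag}.pkl','wb')); return c
def load(tag): return pickle.load(open(f'pics/{tag}.pkl','rb'))
def proj(c,P):
    P=np.atleast_2d(P); T=np.linalg.inv(c['pose']); q=P@T[:3,:3].T+T[:3,3]
    s=np.c_[q[:,0],-q[:,1]]/(-q[:,2:3]); s=s*(1+c['k1']*(s**2).sum(1,keepdims=True))
    K=np.array(c['K']); return s@K[:2,:2].T+K[:2,2]
def ray(c,px):
    K=np.array(c['K']); d=(np.array(px,float)-K[:2,2])/[K[0,0],K[1,1]]; s=d.copy()
    for _ in range(20): s=d/(1+c['k1']*(s@s))
    v=c['pose'][:3,:3]@np.array([s[0],-s[1],-1]); return c['pose'][:3,3],v/np.linalg.norm(v)
E
python3 - <<'E'
from h import *
a=[]
for n in ['scene','side','wrist']:
    c=snap(n,n+'0'); print(n,c['K'],c['k1'],c['pose'].round(3).tolist())
    cv2.imwrite(f'pics/{n}0.png',cv2.resize(c['color'][:,:,::-1],(800,600),interpolation=cv2.INTER_CUBIC))
print(manip.observe())
E
```

```text
pics
scene [[351.14726312   0.         257.768108  ]
 [  0.         351.14726312 188.28070393]
 [  0.           0.           1.        ]] -0.043609580403642156 [[-0.279, -0.756, 0.592, 1.062], [0.96, -0.225, 0.164, 0.167], [0.009, 0.614, 0.789, 0.658], [0.0, 0.0, 0.0, 1.0]]
side [[493.75736175   0.         257.22464944]
 [  0.         493.75736175 191.0195965 ]
 [  0.           0.           1.        ]] -0.09075652129101082 [[0.936, 0.154, -0.316, 0.335], [-0.352, 0.445, -0.824, -0.715], [0.014, 0.882, 0.47, 0.543], [0.0, 0.0, 0.0, 1.0]]
wrist [[306.31921949   0.         258.77127025]
 [  0.         306.31921949 188.77336248]
 [  0.           0.           1.        ]] 0.012180127298110298 [[0.437, -0.867, -0.241, 0.179], [0.899, 0.421, 0.12, 0.525], [-0.003, -0.269, 0.963, 0.385], [0.0, 0.0, 0.0, 1.0]]
{'time': 0.15, 'joint_positions': array([ 9.02707082e-01,  3.81074545e-01,  1.29798405e+00,  2.83805094e-05,
        1.46359000e+00, -2.15309077e-01]), 'joint_vel': array([-0.00068227, -0.00219521, -0.00416069,  0.00027924, -0.00040532,
        0.00176179]), 'tau': array([ 1.94627246e-03, -4.38082230e+01, -2.24610543e+01,  7.13898498e-02,
        3.43942980e-02, -8.58366093e-05]), 'eef_pos': array([0.24050049, 0.494443  , 0.25529632]), 'tcp_rot': array([ 2.24462647e-01,  9.74482550e-01, -4.71266488e-04, -2.38447820e-04]), 'contact_force': array([-0.11547306,  0.15410325, -0.90700856]), 'ft_torque': array([-0.00382058,  0.0196678 ,  0.04634655]), 'grip_width': 0.08818676300372057}
```

View pics/scene0.png

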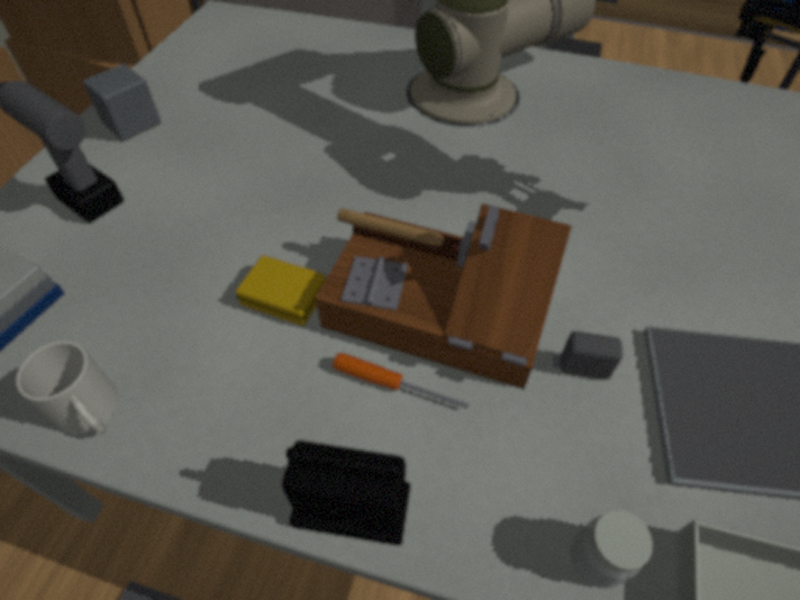

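View pics/side0.png

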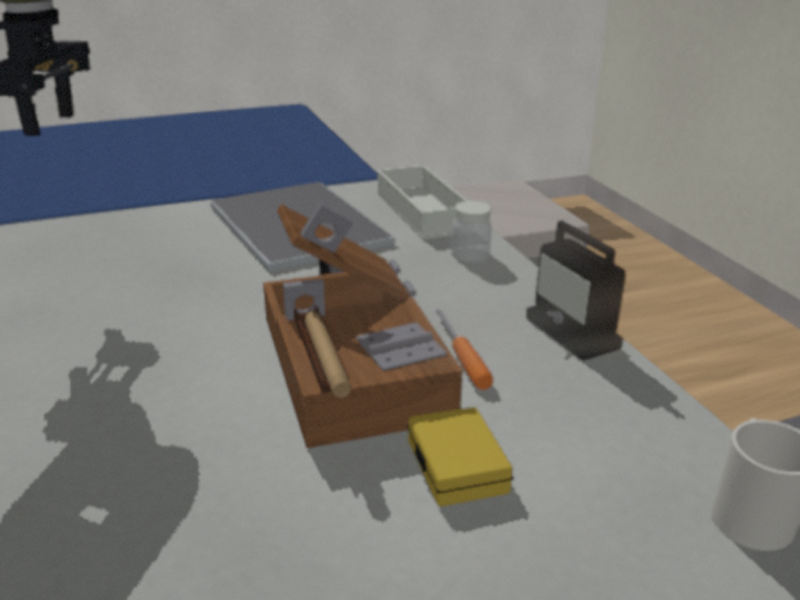

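Scene: the chest is at about (320-570, 205-385) with the lid half open. The dowel runs from (345,215) to (440,238). Side: the lid's edge is up at (280,210), the deck eye is at (304,300), and the dowel tail is at (341,388). I'll enlarge both.

```bash
python3 - <<'E'
from h import *
a=load('scene0')['color'][120:260,195:375,::-1]; b=load('side0')['color'][120:290,155:305,::-1]
a=cv2.resize(a,None,fx=4.4,fy=4.4,interpolation=cv2.INTER_CUBIC)  # 792x616
b=cv2.resize(b,None,fx=3.5,fy=3.5,interpolation=cv2.INTER_CUBIC)
cv2.imwrite('pics/c1.png',a[:598]); cv2.imwrite('pics/c2.png',b)
E
```

```text
(no output)
```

View pics/c1.png

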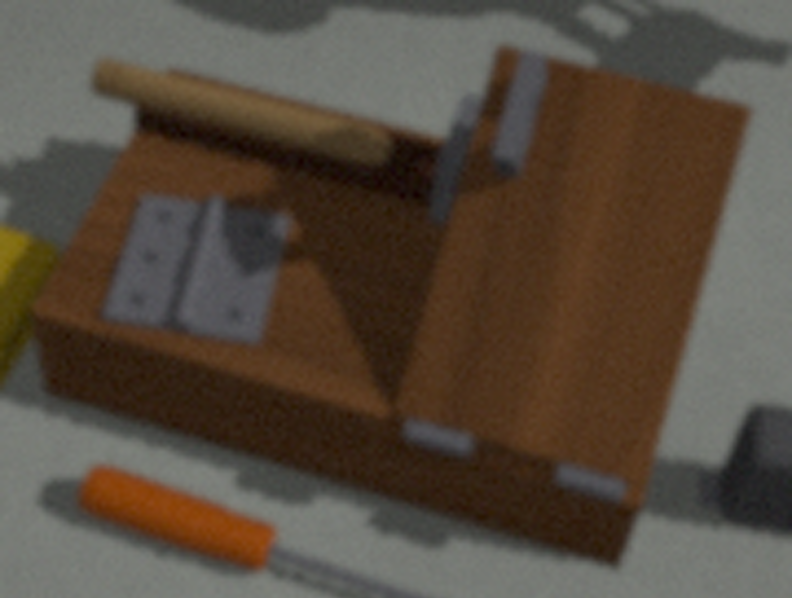

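View pics/c2.png

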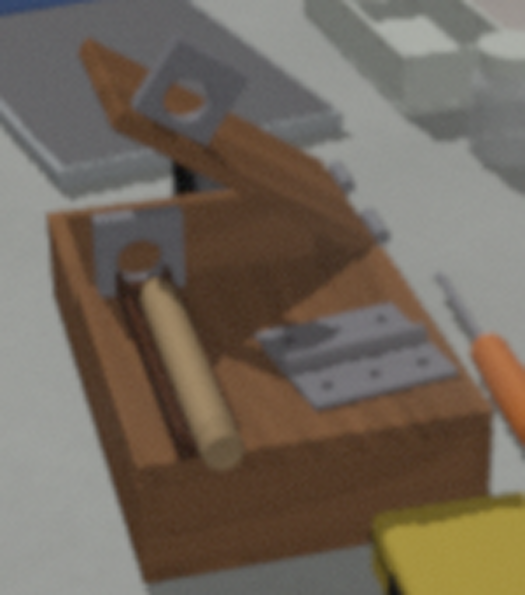

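Crop c1: deck corner at (38,312), lid far corner at (640,500), lid raised corners at (500,48) and (748,105), dowel from (103,78) to (380,148). Crop c2: deck corners at (140,465) and (490,410), deck eye hole at (140,258), lid eye hole at (185,100), dowel tail at (225,452). Next is a joint fit.

```bash
cat > fit.py <<'E'
from h import *
from scipy.optimize import least_squares
S,D=load('scene0'),load('side0')
sc=lambda x,y:(x/4.4+195,y/4.4+120); sd=lambda x,y:(x/3.5+155,y/3.5+120)
C=[(S,sc(38,312),(90,-170,70)),(S,sc(48,388),(90,-170,0)),(S,sc(618,565),(90,130,0)),(S,sc(395,412),(90,10,70)),
(D,sd(140,467),(-90,-170,70)),(D,sd(148,580),(-90,-170,0)),(D,sd(490,410),(90,-170,70)),
(D,sd(50,215),(-90,130,70)),(D,sd(140,258),(-55,-5,88)),(D,sd(93,215),(-79,-5,116)),(D,sd(184,208),(-31,-5,116))]
L=[(S,sc(502,48),(-178,11,0)),(S,sc(748,106),(-178,129,0)),(D,sd(185,100),(-145,27,18)),(D,sd(185,38),(-169,27,46)),(D,sd(248,75),(-121,27,46)),(S,sc(640,500),(0,129,0))]
def R(t):c,s=np.cos(t),np.sin(t);return np.array([[c,-s,0],[s,c,0],[0,0,1]])
def lidpt(q,a): x,y,z=q; c,s=np.cos(a),np.sin(a); return np.array([90+x*c+z*s, y, 70-x*s+z*c])
def world(p,q): return R(p[2])@(np.array(q)/1000)+[p[0],p[1],0]
def res(p):
    r=[proj(c,world(p,q))[0]-u for c,u,q in C]+[proj(c,world(p,lidpt(q,p[3])))[0]-u for c,u,q in L]
    return np.array(r).ravel()
if __name__=='__main__':
    f=least_squares(res,[.55,.1,0.1,.6],loss='soft_l1'); p=f.x; print(p,np.degrees(p[2:])); print(res(p).reshape(-1,2).round(1).tolist())
    np.save('p.npy',p)
    def tri(u,v):
        (o1,d1),(o2,d2)=ray(S,u),ray(D,v); A=np.c_[d1,-d2]; t=np.linalg.lstsq(A,o2-o1,rcond=None)[0]
        a,b=o1+t[0]*d1,o2+t[1]*d2; m=(a+b)/2; return (R(p[2]).T@(m-[p[0],p[1],0])*1000).round(1),np.linalg.norm(a-b)*1000
    print('tail',tri(sc(103,78),sd(225,452))); print('tip',tri(sc(380,148),sd(155,280)))
    for n,q in dict(tail=(-55,-180,88),deckeye=(-55,0,88)).items(): print(n,world(p,q))
    for x in(-178,-150,-90): print('lid',x,world(p,lidpt((x,70,0),p[3])))
E
python3 fit.py
```

```text
[ 0.57897658  0.10907074 -0.06014837  0.6031782 ] [-3.44624779 34.55956529]
[[-1.3, -0.7], [-0.0, 0.9], [0.6, 0.8], [-0.9, 0.9], [-1.0, -0.5], [-1.3, 0.7], [1.2, -0.7], [-1.2, -6.1], [0.5, 0.9], [0.7, 1.8], [-0.4, 0.7], [-0.3, -0.7], [1.9, 0.6], [1.0, -0.0], [-1.6, 0.1], [0.9, 0.7], [1.8, -1.7]]
tail (array([ -52.4, -193.6,   86.2]), np.float64(0.2616176605473673))
tip (array([-51.9, -38.8,  91.9]), np.float64(5.424272636363589))
tail [ 0.51325586 -0.06729759  0.088     ]
deckeye [0.52407604 0.11237691 0.088     ]
lid -178 [0.52669719 0.18234588 0.17097276]
lid -150 [0.54971453 0.18095975 0.15508941]
lid -90 [0.59903739 0.17798948 0.12105364]
```

```bash
sed -i "s/^(D,sd(50,215),(-90,130,70)),/ /" fit.py; python3 fit.py; cat > mv.py <<'E'
import sys
from fit import *
from scipy.spatial.transform import Rotation as Q
p=np.load('p.npy')
def to(q):  # chest-frame TCP target mm, tool y along chest x, down
    o=manip.observe(); A=Q.from_quat(o['tcp_rot']); y=R(p[2])[:,0]; z=np.array([0,0,-1.]); G=Q.from_matrix(np.c_[np.cross(y,z),y,z])
    w=world(p,q); print(q,w.round(4),'shift',A.inv().apply(w-o['eef_pos']).round(4),'rot',(A.inv()*G).as_rotvec(degrees=True).round(1))
def st():
    o=manip.observe(); w=R(p[2]).T@(o['eef_pos']-[p[0],p[1],0])*1000; print('t',o['time'],'tcp chest mm',w.round(1),'F',o['contact_force'].round(1),'w',o['grip_width'])
if __name__=='__main__':
    st()
    for a in sys.argv[1:]: to(tuple(float(v) for v in a.split(',')))
E
python3 mv.py -30,85,255 -30,85,200
```

```text
[ 0.57878669  0.10925558 -0.05894885  0.60340587] [-3.37752046 34.57260966]
[[-1.2, -0.6], [0.1, 0.9], [0.8, 0.7], [-0.8, 0.9], [-1.0, -0.5], [-1.3, 0.6], [1.1, -0.7], [0.4, 0.9], [0.6, 1.8], [-0.5, 0.7], [-0.2, -0.7], [2.0, 0.5], [0.9, -0.0], [-1.7, 0.0], [0.8, 0.7], [2.0, -1.8]]
tail (array([ -52.4, -193.7,   86.2]), np.float64(0.2616176605473673))
tip (array([-51.7, -38.9,  91.9]), np.float64(5.424272636363589))
tail [ 0.51327758 -0.06719145  0.088     ]
deckeye [0.52388223 0.11249589 0.088     ]
lid -178 [0.5264424  0.1824666  0.17100613]
lid -150 [0.54945777 0.18110829 0.15511753]
lid -90 [0.59877642 0.17819764 0.12107052]
t 0.15 tcp chest mm [-360.4  364.6  255.3] F [-0.1  0.2 -0.9] w 0.08818676300372057
(-30.0, 85.0, 255.0) [0.5538 0.1959 0.255 ] shift [-4.124e-01 -1.314e-01  3.000e-04] rot [-0.1  0.  67.4]
(-30.0, 85.0, 200.0) [0.5538 0.1959 0.2   ] shift [-0.4124 -0.1313  0.0553] rot [-0.1  0.  67.4]
```

>>> servo_tool --motion '[0, -0.412, -0.131, 0, 0, 0, 67.4, 0, -0.412, -0.131, 0, 0, 0, 67.4, 0, -0.412, -0.131, 0, 0, 0, 67.4, 0, -0.412, -0.131, 0, 0, 0, 67.4, 0, -0.412, -0.131, 0, 0, 0, 67.4, 0, -0.412, -0.131, 0, 0, 0, 67.4, 0, -0.412, -0.131, 0, 0, 0, 67.4, 0, -0.412, -0.131, 0, 0, 0, 67.4, 0, -0.412, -0.131, 0, 0, 0, 67.4, 0, -0.412, -0.131, 0.03, 0, 0, 67.4, 0, -0.412, -0.131, 0.055, 0, 0, 67.4, 0, -0.412, -0.131, 0.055, 0, 0, 67.4]'

```text
time: 1.65
eef_pos: [0.5521, 0.1974, 0.1992]
tcp_rot: [0.727, 0.687, -0.002, -0.001]
contact_force: [-0.5, 0.5, -0.4]
grip_width: 0.0002
```

```bash
python3 mv.py -30,85,87
```

```text
t 1.65 tcp chest mm [-31.8  86.4 199.2] F [-0.5  0.5 -0.4] w 0.00017393090351667568
(-30.0, 85.0, 87.0) [0.5538 0.1959 0.087 ] shift [-0.0013  0.0023  0.1122] rot [-0.2  0.1  0.2]
```

>>> servo_tool --motion '[0, 0, 0, 0.02, 0, 0, 0, 0, 0, 0, 0.03, 0, 0, 0, 0, 0, 0, 0.04, 0, 0, 0, 0, 0, 0, 0.05, 0, 0, 0, 0, 0, 0, 0.06, 0, 0, 0, 0, 0, 0, 0.07, 0, 0, 0, 0, 0, 0, 0.08, 0, 0, 0, 0, 0, 0, 0.09, 0, 0, 0, 0, 0, 0, 0.098, 0, 0, 0, 0, 0, 0, 0.104, 0, 0, 0, 0, 0, 0, 0.104, 0, 0, 0]'

```text
time: 3.02
eef_pos: [0.5517, 0.1972, 0.0948]
tcp_rot: [0.727, 0.687, -0.002, -0.001]
contact_force: [-0.2, -1.3, -1.0]
grip_width: 0.0006
```

>>> servo_tool --motion '[0, 0, 0, 0.003, 0, 0, 0, 0, 0, 0, 0.005, 0, 0, 0, 0, 0, 0, 0.007, 0, 0, 0, 0, 0, 0, 0.009, 0, 0, 0, 0, 0, 0, 0.009, 0, 0, 0]'

```text
time: 3.65
eef_pos: [0.5519, 0.1973, 0.0873]
tcp_rot: [0.727, 0.687, -0.001, -0.001]
contact_force: [-3.4, -1.0, 13.6]
grip_width: 0.0008
```

```bash
python3 - <<'E'
from h import *
c=snap('side','side1')
cv2.imwrite('pics/s1.png',cv2.resize(c['color'][70:290,155:305,::-1],None,fx=2.7,fy=2.7,interpolation=cv2.INTER_CUBIC))
E
python3 mv.py
```

```text
t 3.7 tcp chest mm [-32.   86.3  87.3] F [-4.8 -0.4 13.3] w 0.00021454990161200695
```

View pics/s1.png

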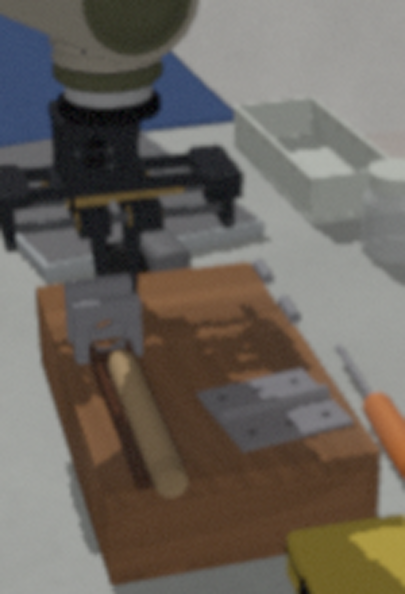

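The lid looks flat. Its edge is level with the deck at (40,290) and the two eyes line up at about (105,320). I'll press about 2 mm further to be sure, then lift.

>>> servo_tool --motion '[0, 0, 0, 0.002, 0, 0, 0, 0, 0, 0, 0.003, 0, 0, 0, 0, 0, 0, 0.003, 0, 0, 0]'

```text
time: 4.08
eef_pos: [0.5519, 0.1973, 0.0872]
tcp_rot: [0.727, 0.687, -0.001, 0.0]
contact_force: [-8.7, -1.3, 25.1]
grip_width: 0.0003
```

>>> servo_tool --motion '[0, 0, 0, -0.04, 0, 0, 0, 0, 0, 0, -0.1, 0, 0, 0, 0, 0, 0, -0.1, 0, 0, 0]'

```text
time: 4.45
eef_pos: [0.5535, 0.1977, 0.1914]
tcp_rot: [0.727, 0.687, 0.003, 0.003]
contact_force: [-0.2, 0.2, -0.5]
grip_width: 0.0008
```

```bash
python3 mv.py -55,-225,185 -55,-225,106
```

```text
t 4.45 tcp chest mm [-30.5  86.8 191.4] F [-0.2  0.2 -0.5] w 0.0007511521490470177
(-55.0, -225.0, 185.0) [ 0.5106 -0.1121  0.185 ] shift [-0.3117 -0.0256  0.0061] rot [ 0.5 -0.   0.2]
(-55.0, -225.0, 106.0) [ 0.5106 -0.1121  0.106 ] shift [-0.3118 -0.0262  0.0851] rot [ 0.5 -0.   0.2]
```

>>> servo_tool --motion '[0, -0.312, -0.026, 0, 0.5, 0, 0.2, 0, -0.312, -0.026, 0, 0.5, 0, 0.2, 0, -0.312, -0.026, 0, 0.5, 0, 0.2, 0, -0.312, -0.026, 0, 0.5, 0, 0.2, 0, -0.312, -0.026, 0, 0.5, 0, 0.2, 0, -0.312, -0.026, 0, 0.5, 0, 0.2, 0, -0.312, -0.026, 0.04, 0.5, 0, 0.2, 0, -0.312, -0.026, 0.086, 0.5, 0, 0.2, 0, -0.312, -0.026, 0.086, 0.5, 0, 0.2]'

```text
time: 5.58
eef_pos: [0.5093, -0.1108, 0.1024]
tcp_rot: [0.727, 0.686, -0.001, -0.004]
contact_force: [-0.5, 0.5, 0.4]
grip_width: 0.0002
```

```bash
python3 - <<'E'
from h import *
c=snap('side','side2');w=snap('wrist','wrist2')
a=cv2.resize(c['color'][120:290,155:305,::-1],(510,578),interpolation=cv2.INTER_CUBIC)
b=cv2.resize(w['color'][:,:,::-1],(0,0),fx=.56,fy=.56)
o=np.zeros((578,800,3),np.uint8); o[:,:510]=a; o[:b.shape[0],510:510+b.shape[1]]=b; cv2.imwrite('pics/s2.png',o)
E
python3 mv.py -55,-225,104 -55,-202,104
```

```text
t 5.675 tcp chest mm [ -54.5 -224.7  105.8] F [0.9 0.1 0.8] w 0.0002835411522787263
(-55.0, -225.0, 104.0) [ 0.5106 -0.1121  0.104 ] shift [-0.0003 -0.0005  0.0018] rot [-0. -0.  0.]
(-55.0, -202.0, 104.0) [ 0.512  -0.0892  0.104 ] shift [ 0.0227 -0.0005  0.0018] rot [-0. -0.  0.]
```

View pics/s2.png

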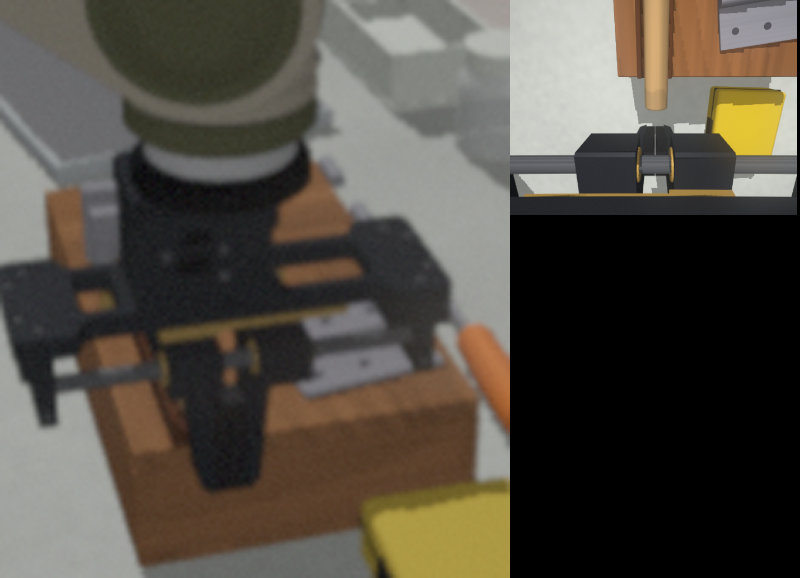

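The fingers are centred behind the dowel: in the wrist view the tail is at (656,108) and the fingers at (656,135). I'll push in stages.

>>> servo_tool --motion '[0, 0.012, -0.0005, 0.0018, 0, 0, 0, 0, 0.02, -0.0005, 0.0018, 0, 0, 0, 0, 0.028, -0.0005, 0.0018, 0, 0, 0, 0, 0.036, -0.0005, 0.0018, 0, 0, 0, 0, 0.044, -0.0005, 0.0018, 0, 0, 0, 0, 0.051, -0.0005, 0.0018, 0, 0, 0, 0, 0.058, -0.0005, 0.0018, 0, 0, 0, 0, 0.065, -0.0005, 0.0018, 0, 0, 0, 0, 0.072, -0.0005, 0.0018, 0, 0, 0, 0, 0.072, -0.0005, 0.0018, 0, 0, 0]'

```text
time: 6.92
eef_pos: [0.5148, -0.0394, 0.104]
tcp_rot: [0.727, 0.686, -0.0, -0.001]
contact_force: [-0.0, 0.1, -0.6]
grip_width: 0.0005
```

```bash
python3 - <<'E'
from h import *
c=snap('scene','scene3');w=snap('wrist','wrist3')
a=cv2.resize(c['color'][120:260,205:365,::-1],None,fx=3.2,fy=3.2,interpolation=cv2.INTER_CUBIC)
b=cv2.resize(w['color'][:,:,::-1],(0,0),fx=.56,fy=.56)
o=np.zeros((450,800,3),np.uint8); o[:a.shape[0],:512]=a[:450]; o[:b.shape[0],512:512+b.shape[1]]=b[:,:288]; cv2.imwrite('pics/s3.png',o)
E
python3 mv.py -55,-102,104
```

```text
t 7.025 tcp chest mm [ -55.1 -152.6  104. ] F [ 0.6  0.2 -0.1] w 0.00030737930773774684
(-55.0, -102.0, 104.0) [0.5179 0.0107 0.104 ] shift [ 0.0506  0.0001 -0.    ] rot [-0. -0.  0.]
```

View pics/s3.png

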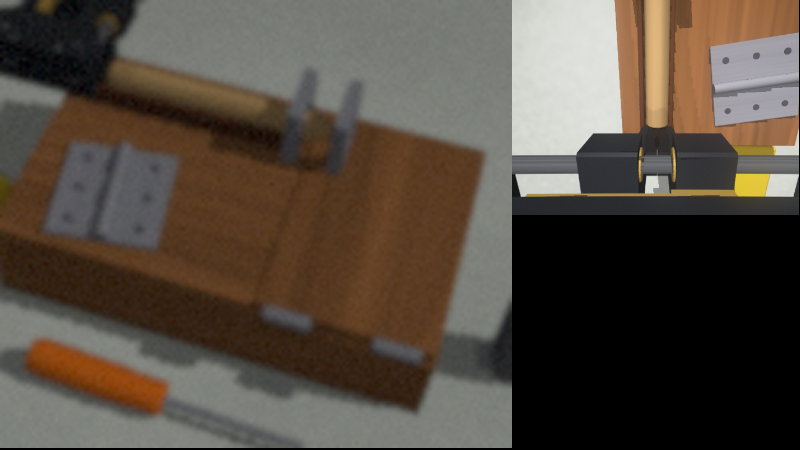

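The lid is shut, and the dowel tip is through the deck eye, between the plates at about (325,125). I'll push on another 50 mm.

>>> servo_tool --motion '[0, 0.007, 0, 0, 0, 0, 0, 0, 0.014, 0, 0, 0, 0, 0, 0, 0.021, 0, 0, 0, 0, 0, 0, 0.028, 0, 0, 0, 0, 0, 0, 0.035, 0, 0, 0, 0, 0, 0, 0.041, 0, 0, 0, 0, 0, 0, 0.046, 0, 0, 0, 0, 0, 0, 0.049, 0, 0, 0, 0, 0, 0, 0.049, 0, 0, 0, 0, 0, 0, 0.049, 0, 0, 0, 0]'

```text
schema error: expected a multiple of 7 numbers
```

>>> servo_tool --motion '[0, 0.007, 0, 0, 0, 0, 0, 0, 0.014, 0, 0, 0, 0, 0, 0, 0.021, 0, 0, 0, 0, 0, 0, 0.028, 0, 0, 0, 0, 0, 0, 0.035, 0, 0, 0, 0, 0, 0, 0.041, 0, 0, 0, 0, 0, 0, 0.046, 0, 0, 0, 0, 0, 0, 0.049, 0, 0, 0, 0, 0, 0, 0.049, 0, 0, 0, 0, 0]'

```text
time: 8.15
eef_pos: [0.5177, 0.0092, 0.104]
tcp_rot: [0.727, 0.686, -0.0, -0.001]
contact_force: [0.4, 0.2, 0.2]
grip_width: 0.0001
```

The first of those two calls was malformed and was refused, so only one push ran. I'll back off, lift and check.

>>> servo_tool --motion '[0, -0.02, 0, 0, 0, 0, 0, 0, -0.04, 0, -0.02, 0, 0, 0, 0, -0.1, 0, -0.08, 0, 0, 0, 0, -0.13, 0, -0.12, 0, 0, 0, 0, -0.13, 0, -0.12, 0, 0, 0, 0, -0.13, 0, -0.12, 0, 0, 0]'

```text
time: 8.9
eef_pos: [0.51, -0.1206, 0.2235]
tcp_rot: [0.728, 0.686, 0.0, -0.001]
contact_force: [0.8, 0.3, 0.2]
grip_width: 0.0004
```

```bash
python3 - <<'E'
from fit import *
p=np.load('p.npy')
c=snap('scene','scene4');d=snap('side','side4')
f=4.4
a=cv2.resize(c['color'][125:225,215:365,::-1],(480,320),interpolation=cv2.INTER_CUBIC)
b=cv2.resize(d['color'][130:290,155:305,::-1],(320,341),interpolation=cv2.INTER_CUBIC)
o=np.zeros((341,800,3),np.uint8); o[:320,:480]=a; o[:,480:]=b; cv2.imwrite('pics/s4.png',o)
for n,q in dict(tip67=(-55,67,88),tip57=(-55,57,88),tail=(-55,-93,88),lidtop=(-90,130,70)).items():
    w=world(p,q); print(n,((proj(c,w)[0]-[215,125])*3.2).round(),((proj(d,w)[0]-[155,130])*320/150+[480,0]).round())
E
python3 mv.py
```

```text
tip67 [365. 128.] [552. 104.]
tip57 [350. 125.] [554. 108.]
tail [143.  70.] [586. 186.]
lidtop [459. 133.] [508.  97.]
t 9.0 tcp chest mm [ -55.4 -232.6  222.5] F [ 0.3 -0.1 -0.9] w 0.0004380138313383485
```

View pics/s4.png

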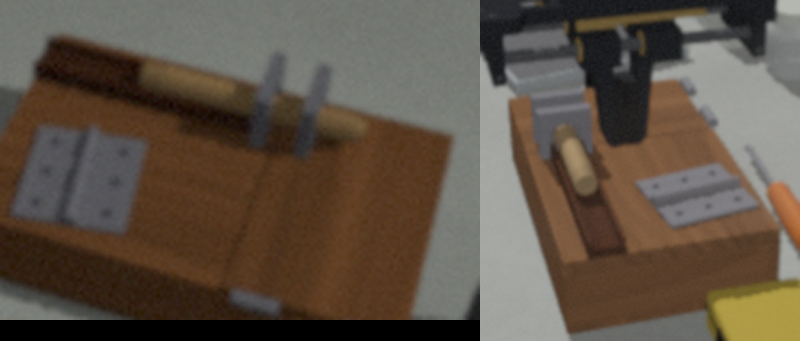

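The tip at (367,128) and the tail at (587,188) match the predictions for a 30 mm stand-out, (365,128) and (586,186). The lid is flush and the hand is clear, so I'll hand in.

```bash
python3 -c "
from plant import manip
print(manip.close_job())"
```

```text
the job is handed in; nothing more can be done
None
```

I pressed the lid shut and pushed the dowel through both eyes. It was handed in at about 9 s with the gripper lifted clear of everything; no verdict was reported.

- **Lid:** it came to a hard stop at 25 N with the fingertips about 70 mm above the desk. In the last pictures it lies flush with the deck.
- **Dowel:** the tip stands about 30 mm past the lid eye's far face. In the last pictures the tip was within about 2 px of where it should be in the scene view, and the tail likewise in the side view. The pushing force stayed under 1 N at each stop.
- **Bystanders:** the hinge, bit case and screwdriver look unmoved in the pictures. The tape measure was mostly outside my later crops, but the arm never worked near it.
- **Disagreements:**
  - I dropped one corner from the chest fit because it was 6 px off.
  - The first reading of the tip's height, about 4 mm high, was poor, with a 5 mm gap between the two views' rays. I relied on the channel's geometry there instead.
  - One malformed move call was refused and moved nothing.

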